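Tuck the gutter strip under the lapped leaf and hold it down

TASK

The drip board's gutter is open: pick up the loose metal gutter strip by its upright rib, bring it over the board and tuck its flat back edge under the hinged leaf, centred between the two side cheeks, without lifting the leaf, sliding it home against the stops underneath. Then press the strip down flat on the deck so that the sprung rubber seal under it is fully squeezed, and finish while still gripping it and holding it pressed there. Leave the cups and the timer where they stand.

Things in the scene. Friction and masses are not known exactly. Their poses are not given: they have to be found in the camera images.
- gutter_strip: Loose grey steel-look strip, about 0.1 to 0.2 kg: a flat plate 110 (x) x 130 (y) x 3 mm with an upright rib, 10 mm thick (x), 70 mm long (y), its top 31 mm above the plate's underside, centred at x = -35 mm. Origin at the centre of the plate's underside; +x points to the back edge (the edge to be tucked, the plain edge far from the rib), z up. It starts flat on the worktable.
- strip_back (a point): Middle of the underside of the strip's back edge, at x = +55 mm of the strip.
- strip_grip (a point): Grip point in the middle of the strip's rib, at x = -35 mm and 22 mm above the plate's underside (9 mm below the rib's top).
- drip_board: Fixed steel drip board lying on the worktable, 200 (x) x 240 (y) mm; x from -85 to +115 mm of its origin. Origin on its underside; +x points away from the robot, under the leaf; its flat deck is 14 mm above the origin. An open gutter crosses the deck from x = -30 to -8 mm (9 mm deep). Two upright side cheeks, inner faces at y = +-95 mm, from x = 1 to 113 mm, 24 mm above the deck.
- leaf_lip (a point): Middle of the front lip of the lapped leaf. The leaf is an aluminium sheet 180 mm wide (y) and 3 mm thick over the back of the deck, with its underside 8 mm above the deck; its front lip, at board x = -5 mm, is bent slightly upward (lip about 9 to 10 mm above the deck). The leaf is free to be lifted and falls back by its own weight (0.1 kg).
- leaf (a joint): Hinge angle of the leaf about its far edge (board x = 105 mm), rad; 0 = lying down in place, grows as it is lifted.
- stop_line (a point): Point on the deck at board x = +40 mm, y = 0: the line of the front faces of two stops (6 mm high blocks, at board y = +-45 mm) under the leaf. The strip is home when its back edge touches them: the back edge is then 45 mm behind the lip and the rib's middle is at board x = -50 mm.
- seal_top (a point): Middle of the top of the rubber seal bar (12 x 110 mm, along y) in the front deck, at board x = -50 mm, y = 0; it stands 3 mm above the deck when free.
- seal (a joint): How far the sprung seal bar is pressed down, m: 0 = free, 0.003 = flush with the deck (its end stop). It needs 3 N to start and 6 N to be flush, more than the strip's weight.
- cup_a: Small pale six-sided cup, 41 x 44 x 34 mm, bystander. Origin under its centre.
- cup_b: Small pale six-sided cup, 41 x 44 x 34 mm, bystander. Origin under its centre.
- timer: Round pale kitchen timer, 64 mm across, 38 mm high, bystander. Origin under its centre.

How it is judged:
On the way, in this order (a step that is already met when the one before it is completed fails the run):
1. the strip is lifted off the worktable in the fingers (height (world z) of gutter_strip above 0.025 m and contact force between the fingers and gutter_strip above 1 N), for 0.2 s.
2. the strip's back edge is under the leaf, with the leaf down (x of strip_back in the frame of drip_board above 0.005 m and z of strip_back in the frame of drip_board below 0.022 m and value of joint leaf below 0.08 rad), for 0.1 s.
At the end, for the whole second after the job is handed in: Back edge under the leaf within 8 mm of the stops, centred within 20 mm, square within 0.1 rad, flat within 0.04 rad and back edge within 4 mm of the deck; seal squeezed over 2 of 3 mm; leaf below 0.03 rad; fingers still holding the strip at rest (x of strip_back in the frame of drip_board between 0.032 and 0.045 m and y of strip_back in the frame of drip_board between -0.02 and 0.02 m and z of strip_back in the frame of drip_board below 0.018 m and angle between the x axis of gutter_strip and the x axis of drip_board, either way round below 0.1 rad and angle between gutter_strip's own z axis and vertical below 0.04 rad and value of joint seal above 0.002 m and value of joint leaf below 0.03 rad and contact force between the fingers and gutter_strip above 1 N and linear speed of gutter_strip below 0.02 m/s); the arm keeps its last pose, push and grip.
It fails at once if the leaf is lifted by more than 0.12 rad (about 12 mm at the lip) (value of joint leaf above 0.12 rad).
It fails at once if a cup or the timer is moved by more than 30 mm (distance of any of cup_a, cup_b, timer from where it was at the start of the episode above 0.03 m).
It also fails if it takes over 42 s, if anything falls off the work surface, if the arm or the gripper's body presses on something with over 40 N, if the wrist force passes 120 N, or if a joint passes its speed limit or range.

ROBOT

A 7-joint arm with a two-finger parallel gripper is mounted at the origin on the work surface; the furniture and walls round the work are solid. World frame = base frame: x ahead of the robot, y to its left, z up, the work surface at z = 0. Lengths are in m, angles in rad, forces in N, time in s.
With the tool pointing down it reaches from about 0.35 to 0.9 m from the base axis. Payload 19.9 kg.
Tool frame: the origin (TCP) lies midway between the tips of the shut fingers; the grasp point (between the pads) lies 19 mm behind it; z points along the fingers, y is the line along which they close (so a half turn about z gives the same grasp; the last joint's range is limited). The gripper opens to 94 mm and grips with 3 to 60 N. Pads are 16 mm wide; open, the fingers measure 119 mm over their backs; the gripper's body (75 mm by 177 mm) begins 78 mm behind the grasp point.
Start: joints at [-1.206, 0.417, -0.01, 1.614, 0.005, 1.111, -0.053], TCP at [0.247, 0.574, 0.205] pointing down, gripper open.
Joint ranges: [-2.81, 2.81], [-0.39, 2.02], [-1.27, 1.25], [0.06, 2.57], [-1.19, 4.33], [0.19, 2], [-2.82, 2.82]. Speed limits (rad/s): [1.89, 1.89, 2.39, 2.39, 3.01, 3.01, 3.01].

INTERFACE

Orientations are given as a rotation vector (axis times angle).
In Python, from rig import arm gives the robot as it stands.
- The arm moves only by the shell command python3 -m inch 'ROWS' [FORCE]. ROWS is JSON, one flat list of numbers, 5 for each row, row after row: the shift along the tool's x, y, z in m, then the turn about the tool's z in rad, then the opening, from -1 (shut) to 1 (fully open). A call has 1 to 12 rows; each row shifts and turns the commanded pose from where the row before left it, along the tool's axes as they then stand; what a row does not reach is not made up. A row lasts 1/8 s, in which the tool goes at most 62.5 mm and 10.7 degrees, less where a joint would pass 70% of its speed; a pose out of reach is approached as far as the arm can. A call with a gripper value outside its range is refused whole. The fingers move at their own pace and stop on an object; FORCE is the grip in N (left out, the last holds). Time passes only in rows, so rows that do not move let the fingers close. It gives the time, the measured TCP pose, the force, the opening and the grip force at its end, in the units of the state.
- arm.get_obs(): the state, without advancing time (a new reading comes with each control period).
- arm.snapshot(name): name is "side" or "top" or "wrist"; returns a dict with "frame" (384x512x3 uint8, red, green, blue), "range_z" (384x512 float32, m along the optical axis (not along the pixel's ray), 0 where there is no reading), "mtx" (3x3 intrinsics, pixels), "R" (3x3) and "t" (3): a world point X has camera coordinates R X + t; the wrist camera has in their place "tool_from_camera" (4x4, takes a point from camera to tool coordinates, whose origin is the TCP and whose axes are the flange's). Camera axes: x right, y down, z forward; pixel columns grow to the right and rows downward; lengths in m; the calibration is good to about 2 mm. A picture is of the moment at which its call begins: read the wrist's pose just before it.
- arm.close_job(): hands the job in; it is judged then, once.
The state is a dict: "clock": time; "joints": joint angles; "dq": joint speeds; "tau": joint torques, N m; "tool_pos": TCP position; "tool_rot": TCP orientation; "ft_force": force on the tool from outside, world axes, zero at the start; "ft_torque": the same for the moment, N m; "finger_gap": finger opening in m; "grip_force": force on a finger pad.
Only numpy, scipy, OpenCV 4.12 (cv2) and the standard library are available. Lean on these libraries where they do the work, as an engineer would, in place of code of your own. Each camera call takes 0.05 s, during which the arm holds its last target. There are 200 camera calls.

## Working session

There is one attempt and no reset: what is moved stays moved. The work goes in short steps, Python scripts to look and compute and a shell command to move; the robot and the scene stay as the last step left them, time stands still between calls to the robot, and variables do not carry over. Pictures are saved under pics/ and viewed, at most 10 in all, crops included, and the job is handed in when it is done.

```bash
mkdir -p pics; ls
python3 - <<'E'
from rig import arm
import numpy as np, cv2
o=arm.get_obs(); print({k:np.round(v,3) for k,v in o.items()})
ims=[]
for n in("top","side"):
    s=arm.snapshot(n); np.savez(f"pics/{n}0.npz",**s); cv2.imwrite(f"pics/{n}0.png",s["frame"][...,::-1]); print(n,s["mtx"],s["R"],s["t"])
E
```

```text
pics
{'clock': np.float64(0.0), 'joints': array([-1.205,  0.418, -0.01 ,  1.614,  0.005,  1.111, -0.053]), 'dq': array([ 0.001, -0.001,  0.   ,  0.001,  0.   ,  0.001, -0.   ]), 'tau': array([ 2.0000e-03, -8.5125e+01,  6.4000e-01, -4.2599e+01, -4.9000e-02,
        1.9000e-02,  0.0000e+00]), 'tool_pos': array([0.247, 0.574, 0.205]), 'tool_rot': array([-6.350e-01, -3.077e+00,  2.000e-03]), 'ft_force': array([ 0.484, -0.704,  0.327]), 'ft_torque': array([-0.014, -0.032,  0.019]), 'grip_force': np.float64(0.0), 'finger_gap': np.float64(0.094)}
top [[380.92637881   0.         257.00279117]
 [  0.         380.92637881 196.26193052]
 [  0.           0.           1.        ]] [[-9.57193309e-04 -9.99979260e-01 -6.36891441e-03]
 [-9.90449726e-01  1.82612271e-03 -1.37862268e-01]
 [ 1.37871039e-01  6.17612870e-03 -9.90430933e-01]] [0.23461921 0.45825801 0.85458978]
side [[448.67516267   0.         243.08979549]
 [  0.         448.67516267 185.1294555 ]
 [  0.           0.           1.        ]] [[ 0.95307722 -0.30259967  0.00878964]
 [-0.14298315 -0.47555662 -0.86798717]
 [ 0.26683261  0.82600202 -0.49650883]] [-0.36803996  0.21366786  0.61761834]
```

View pics/top0.png

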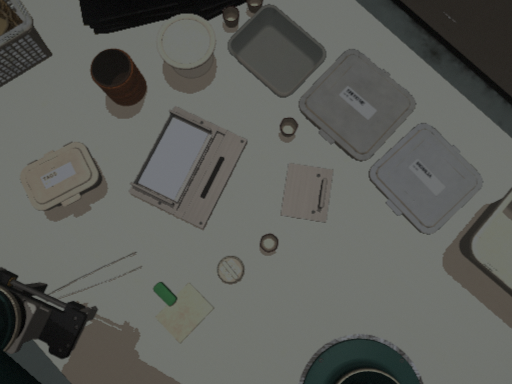

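View pics/side0.png

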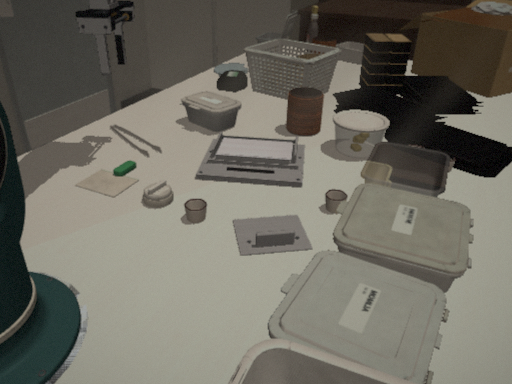

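The top view shows the strip at about (307,192), with its rib on the right at (321,193), so its back edge faces left (+y). The board is at about (190,165), with its leaf up-left and the dark seal at (213,178). The cups are at (288,127) and (269,242), and the timer is at (231,269). I'll zoom in for corners.

Run:
```python
import cv2
i=cv2.imread("pics/top0.png")
c=cv2.resize(i[100:235,125:345],None,fx=3.6,fy=3.6,interpolation=cv2.INTER_CUBIC)
c=cv2.convertScaleAbs(c,alpha=1.2)
cv2.imwrite("pics/c.png",c);print(c.shape)
```

```text
(486, 792, 3)
```

View pics/c.png

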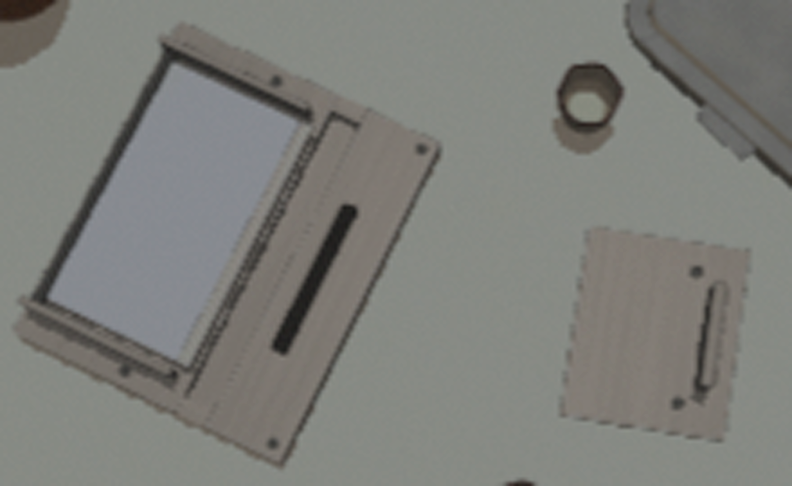

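In the crop the strip corners are (590,228), (750,248), (723,440) and (562,415). The board's deck corners are (180,24), (440,148), (284,467) and (15,330), and the seal runs from (350,208) to (280,350).

```bash
cat > h.py <<'E'
import numpy as np, cv2
from scipy.spatial.transform import Rotation as Rn
def ray(px,K,R,t,z):  # pixels -> world on plane z
    px=np.atleast_2d(px).astype(float); d=np.c_[(px-K[:2,2])/K[0,0],np.ones(len(px))]@R; c=-R.T@t
    return c+d*((z-c[2])/d[:,2])[:,None]
def wcam(s,o):  # world->camera for wrist
    Rt=Rn.from_rotvec(o["tool_rot"]).as_matrix(); T=s["tool_from_camera"]
    Rw=Rt@T[:3,:3]; p=o["tool_pos"]+Rt@T[:3,3]; return Rw.T,-Rw.T@p
def tool(o,v): return Rn.from_rotvec(o["tool_rot"]).as_matrix().T@v
E
python3 - <<'E'
from h import *
from rig import arm
s=np.load("pics/top0.npz"); f=lambda c,z:ray((np.array(c)+.5)/3.6-.5+[125,100],s["mtx"],s["R"],s["t"],z)
n=np.linalg.norm
S=f([(590,228),(750,248),(723,440),(562,415)],.003); B=f([(180,24),(440,148),(284,467),(15,330)],.014); L=f([(350,208),(280,350)],.017)
for P in(S,B):print(np.round(P,4),[round(n(P[i]-P[i-1]),4) for i in range(4)])
d=(S[0]+S[3]-S[1]-S[2])[:2];d/=n(d);c=S.mean(0)[:2];print("strip c",c,"yaw",np.arctan2(*d[::-1]),"grip",c-.035*d)
d=(B[0]+B[3]-B[1]-B[2])[:2];d/=n(d);c=B.mean(0)[:2];o=c-.015*d;print("board o",o,"yaw",np.arctan2(*d[::-1]),"seal",o-.05*d,L.mean(0),n(L[0]-L[1]))
o=arm.get_obs();R=Rn.from_rotvec(o["tool_rot"]).as_matrix();print(R.round(3))
z=s["range_z"];K=s["mtx"]
for u,v in((173,157),(307,192),(321,193),(225,190),(260,170)):
    q=s["R"].T@(np.array([(u-K[0,2])/K[0,0],(v-K[1,2])/K[0,0],1])*z[v,u]-s["t"]);print(u,v,q.round(4))
E
```

```text
[[0.5444 0.1573 0.003 ]
 [0.5303 0.0496 0.003 ]
 [0.4008 0.0711 0.003 ]
 [0.4176 0.1775 0.003 ]] [np.float64(0.1284), np.float64(0.1086), np.float64(0.1313), np.float64(0.1076)]
[[0.6852 0.4367 0.014 ]
 [0.5973 0.2586 0.014 ]
 [0.3828 0.3599 0.014 ]
 [0.4737 0.5401 0.014 ]] [np.float64(0.2354), np.float64(0.1986), np.float64(0.2372), np.float64(0.2018)]
strip c [0.4732888  0.11387708] yaw 1.4278744267930272 grip [0.46830355 0.07923393]
board o [0.52802517 0.38540135] yaw 1.1080302500061008 seal [0.50570392 0.34066029] [0.50739106 0.34102149 0.017     ] 0.10574852666355454
[[-0.918  0.396 -0.   ]
 [ 0.396  0.918 -0.001]
 [-0.    -0.001 -1.   ]]
173 157 [0.5547 0.4345 0.0244]
307 192 [0.4728 0.1138 0.0034]
321 193 [0.4666 0.0842 0.0283]
225 190 [ 0.4788  0.3118 -0.0013]
260 170 [5.277e-01 2.268e-01 2.000e-04]
```

```bash
python3 -m inch '[-0.0363,-0.0334,0,0,1,-0.0363,-0.0334,0,0,1,-0.0363,-0.0334,0,0,1,-0.0363,-0.0334,0,0,1,-0.0363,-0.0334,0,0,1,-0.0363,-0.0334,0,0,1,-0.0363,-0.0334,0,0,1,-0.0363,-0.0334,0,0,1,-0.0363,-0.0334,0,0,1,-0.0363,-0.0334,0,0,1,-0.0363,-0.0334,0,0,1,0,0,0,-0.132,1]' 20
python3 -m inch '[0,0,0,-0.132,1,0,0,0,0,1,0,0,0,0,1]'
cat > look.py <<'E'
from h import *
from rig import arm
import sys
o=arm.get_obs(); s=arm.snapshot("wrist"); R,t=wcam(s,o)
np.savez(f"pics/{sys.argv[1]}.npz",frame=s["frame"],z=s["range_z"],K=s["mtx"],R=R,t=t)
cv2.imwrite(f"pics/{sys.argv[1]}.png",s["frame"][...,::-1])
E
python3 look.py w1
```

```text
clock: 1.6
tool_pos: [0.4695, 0.0752, 0.2054]
tool_rot: [0.435, 3.111, -0.002]
ft_force: [0.1, -0.2, -0.0]
finger_gap: 0.0939
grip_force: 0.0
clock: 1.98
tool_pos: [0.4685, 0.0786, 0.2054]
tool_rot: [-0.229, -3.133, 0.0]
ft_force: [-0.7, -0.9, -0.0]
finger_gap: 0.0939
grip_force: 0.0
```

View pics/w1.png

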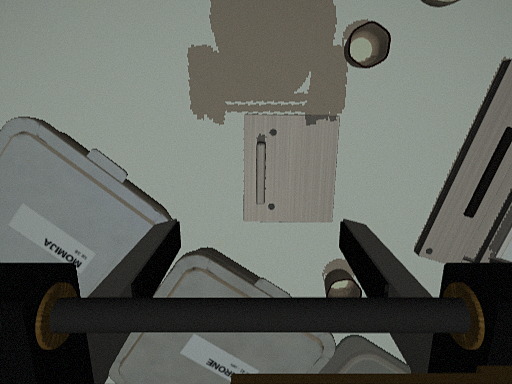

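The wrist view shows the strip at about (245,114), (339,116), (333,222) and (243,222), with the rib top at about (261,172).

Run:
```python
from h import *
s=np.load("pics/w1.npz");a=s["K"],s["R"],s["t"]
S=ray([(245,114),(339,116),(333,222),(243,222)],*a,.003)
print(S.round(4),[np.linalg.norm(S[i]-S[i-1]).round(4) for i in range(4)])
d=(S[1]+S[2]-S[0]-S[3])[:2];d/=np.linalg.norm(d);print(S.mean(0)[:2],np.arctan2(*d[::-1]),S.mean(0)[:2]-.035*d)
# rib from depth
z=s["z"];v,u=np.mgrid[105:230,235:350];K=s["K"];q=(np.stack([(u-K[0,2])/K[0,0],(v-K[1,2])/K[0,0],1+0*u],-1)*z[v,u][...,None]-s["t"])@s["R"]
m=(q[...,2]>.022)&(q[...,2]<.04);p=q[m];print(m.sum(),p.mean(0),p.min(0),p.max(0)); m=(abs(q[...,2]-.003)<.0025);print(q[m].mean(0))
c,_,V=np.linalg.svd(p[:,:2]-p[:,:2].mean(0));print(V[0])
```

```text
[[0.4022 0.0715 0.003 ]
 [0.42   0.1777 0.003 ]
 [0.5471 0.1595 0.003 ]
 [0.5309 0.0487 0.003 ]] [np.float64(0.1307), np.float64(0.1076), np.float64(0.1285), np.float64(0.1119)]
[0.47506341 0.11434486] 1.4153357754054303 [0.46964418 0.07976694]
555 [0.46778734 0.07935896 0.03035902] [0.43477864 0.06969447 0.02389505] [0.50332145 0.0890094  0.03306211]
[0.47197573 0.11757281 0.00279461]
[ 0.98780004 -0.15572756]
```

```bash
python3 -m inch '[0,0.001,0.036,0.01,1,0,0,0.036,0,1,0,0,0.036,0,1,0,0,0.036,0,1,0,0,0.030,0,1,0,0,0.016,0,1,0,0,0.009,0,1,0,0,0,0,1,0,0,0,0,1]' 40
```

```text
clock: 3.15
tool_pos: [0.4693, 0.0797, 0.0072]
tool_rot: [0.24, 3.131, 0.001]
ft_force: [-0.0, -0.1, 0.3]
finger_gap: 0.0941
grip_force: 0.0
```

```bash
python3 -m inch '[0,0,0,0,-1,0,0,0,0,-1,0,0,0,0,-1,0,0,0,0,-1,0,0,0,0,-1,0,0,0,0,-1,0,0,0,0,-1,0,0,0,0,-1]' 40
```

```text
clock: 4.15
tool_pos: [0.4688, 0.0795, 0.0065]
tool_rot: [-0.24, -3.132, 0.0]
ft_force: [-0.5, -0.2, 0.0]
finger_gap: 0.0174
grip_force: 0.0
```

```bash
python3 -m inch '[0,0,0,0,-1,0,0,0,0,-1,0,0,0,0,-1,0,0,0,0,-1,0,0,-0.02,0,-1,0,0,-0.04,0,-1,0,0,-0.03,0,-1,0,0,0,0,-1,0,0,0,0,-1]'; python3 -c "
from h import *
from rig import arm
o=arm.get_obs();R=Rn.from_rotvec(o['tool_rot']).as_matrix();print(R.round(4))
y=R[:2,1];print(np.arctan2(y[1],y[0]))
b=1.108;d=np.array([np.cos(b),np.sin(b)]);O=np.array([.528,.3854])
for x in(-.05,-.13):print(x,O+x*d)"
```

```text
clock: 5.28
tool_pos: [0.4684, 0.0796, 0.0959]
tool_rot: [-0.239, -3.132, 0.0]
ft_force: [0.1, 0.1, -1.7]
finger_gap: 0.01
grip_force: 40.0
[[-9.884e-01  1.520e-01 -6.000e-04]
 [ 1.520e-01  9.884e-01 -2.000e-04]
 [ 6.000e-04 -3.000e-04 -1.000e+00]]
1.418171401522875
-0.05 [0.5056774  0.34065962]
-0.13 [0.46996124 0.26907502]
```

```bash
python3 -m inch '[0.0054,0.0375,0,0,-1,0.0054,0.0375,0,0,-1,0.0054,0.0375,0,0,-1,0.0054,0.0375,0,0,-1,0.0054,0.0375,0,0,-1,0,0,0,0.155,-1,0,0,0,0.155,-1,0,0,0,0,-1,0,0,0,0,-1]'
python3 look.py w2
python3 - <<'E'
from h import *
from rig import arm
s=arm.snapshot("side");np.savez("pics/s2.npz",**s);a=cv2.resize(s["frame"][100:260,150:330,::-1],None,fx=2,fy=2)
w=cv2.imread("pics/w2.png");c=np.zeros((384,512+360,3),np.uint8);c[:,:512]=w;c[:320,512:]=a
cv2.imwrite("pics/w2s.png",cv2.resize(c,(800,352)))
o=arm.get_obs();y=Rn.from_rotvec(o['tool_rot']).as_matrix()[:2,1];print(np.arctan2(y[1],y[0]))
E
```

```text
clock: 6.4
tool_pos: [0.4703, 0.2687, 0.0958]
tool_rot: [-0.715, -3.059, 0.002]
ft_force: [-0.3, -0.8, -1.6]
finger_gap: 0.0095
grip_force: 40.0
1.1101506832659085
```

View pics/w2s.png

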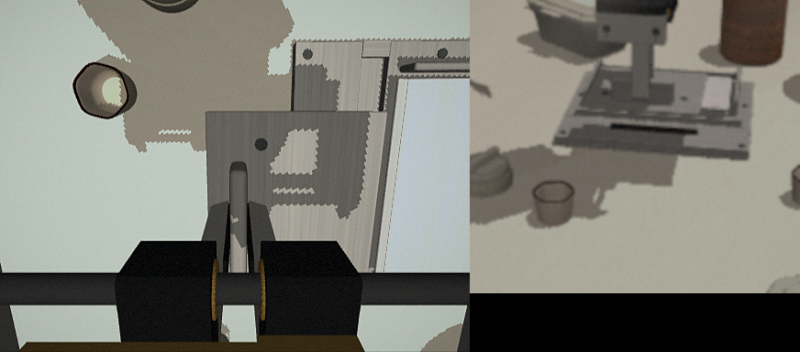

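The strip is held square to the board (left edge x≈207, board front edge x≈293 in the picture, both vertical), and its back edge is still short of the leaf. Next I'll check tilt and offsets from the depth.

Run:
```python
from h import *
s=np.load("pics/w2.npz");K=s["K"];R=s["R"];t=s["t"];z=s["z"];k=872/800
v,u=np.mgrid[0:384,0:512];q=(np.stack([(u-K[0,2])/K[0,0],(v-K[1,2])/K[0,0],1+0*u],-1)*z[...,None]-t)@R
b=1.109;O=np.array([.528,.3854]);M=np.array([[np.cos(b),-np.sin(b)],[np.sin(b),np.cos(b)]])
B=q.copy();B[...,:2]=(q[...,:2]-O)@M   # board frame
def fit(m,n):
    p=B[m&(z>0)];c=np.linalg.lstsq(np.c_[p[:,:2]-p[:,:2].mean(0),np.ones(len(p))],p[:,2],rcond=None)[0]
    r=np.percentile(p,[1,99],0);print(n,len(p),"slope",c[:2].round(4),"mean",p.mean(0).round(4),r.round(4).tolist())
reg=(v>125)&(v<225)&(u>232)&(u<400)
print(np.histogram(B[reg][:,2],bins=np.arange(.06,.13,.003)))
pl=(B[...,2]>.08)&(B[...,2]<.103)&(v>115)&(v<290)&(u>220)&(u<425);fit(pl,"strip")
fit((v>50)&(v<105)&(u>325)&(u<385)&(B[...,2]>.008)&(B[...,2]<.02),"deck")
fit((B[...,2]>.02)&(B[...,2]<.03)&(u>440)&(v>95)&(v<250),"leaf")
P=ray([(320,50),(320,115)],K,R,t,.014);print("front edge",((P[:,:2]-O)@M).round(4))
P=ray([(325,45),(380,45)],K,R,t,.014);print("side edge",((P[:,:2]-O)@M).round(4))
```

```text
(array([    0,     0,     0,     0,     0,     0,     0,     0,     0,
           5, 13891,  1521,    39,    61,    77,    21,    24,    24,
          42,   502,   252,     0,     0]), array([0.06 , 0.063, 0.066, 0.069, 0.072, 0.075, 0.078, 0.081, 0.084,
       0.087, 0.09 , 0.093, 0.096, 0.099, 0.102, 0.105, 0.108, 0.111,
       0.114, 0.117, 0.12 , 0.123, 0.126, 0.129]))
strip 23728 slope [-0.0031 -0.0009] mean [-0.0892  0.0262  0.0922] [[-0.149, -0.0322, 0.0907], [-0.0416, 0.0635, 0.0938]]
deck 3172 slope [-0.0044  0.0022] mean [-0.0579  0.0938  0.0141] [[-0.08, 0.0744, 0.0123], [-0.0355, 0.1126, 0.0158]]
leaf 10882 slope [-0.0005  0.0004] mean [0.0393 0.0216 0.0251] [[0.0073, -0.041, 0.0235], [0.0741, 0.0796, 0.0266]]
front edge [[-0.0855  0.1132]
 [-0.0831  0.066 ]]
side edge [[-0.0819  0.1167]
 [-0.0411  0.1168]]
```

```bash
python3 -m inch '[0,0,0.03,0,-1,0,0,0.024,0,-1,0,0,0.012,0,-1,0,0,0.005,0,-1,0,0,0,0,-1,0,0,0,0,-1]'
```

```text
clock: 7.25
tool_pos: [0.471, 0.2692, 0.0261]
tool_rot: [0.72, 3.057, 0.001]
ft_force: [0.2, 0.9, -1.0]
finger_gap: 0.01
grip_force: 40.0
```

```bash
cat > m.py <<'E'
from h import *
from rig import arm
import sys
o=arm.get_obs();s=arm.snapshot("wrist");R,t=wcam(s,o);K=s["mtx"];z=s["range_z"]
v,u=np.mgrid[0:384,0:512];q=(np.stack([(u-K[0,2])/K[0,0],(v-K[1,2])/K[0,0],1+0*u],-1)*z[...,None]-t)@R
b=1.109;O=np.array([.528,.3854]);M=np.array([[np.cos(b),-np.sin(b)],[np.sin(b),np.cos(b)]])
B=q.copy();B[...,:2]=(q[...,:2]-O)@M
r=(np.array(o["tool_pos"])[:2]-O)@M;print("rib",r.round(4),"z",o["tool_pos"][2].round(4),"F",o["ft_force"].round(1),"v",o["clock"])
X,Y,Z=B[...,0],B[...,1],B[...,2]
def fit(m,n):
    p=B[m&(z>0)]
    if len(p)<50: print(n,"few");return
    c=np.linalg.lstsq(np.c_[p[:,:2]-p[:,:2].mean(0),np.ones(len(p))],p[:,2],rcond=None)[0]
    print(n,len(p),"slope",c[:2].round(4),"mean",p.mean(0).round(4),np.percentile(p,[1,99],0).round(4).tolist())
fit((X>r[0]+.012)&(X<min(-.008,r[0]+.085))&(Y>-.0)&(Y<.058)&(Z<.05)&(Z>.012),"strip top")
fit((X>.012)&(X<.1)&(abs(Y)<.08)&(Z>.018)&(Z<.04),"leaf top")
fit((X>-.08)&(X<-.035)&(Y>.074)&(Y<.11)&(Z>.008)&(Z<.022),"deck")
cv2.imwrite(f"pics/{sys.argv[1]}.png",s["frame"][...,::-1])
E
python3 m.py w3
```

```text
rib [-0.1294 -0.0007] z 0.0261 F [ 0.2  0.9 -1. ] v 7.25
strip top 12437 slope [-0.0113 -0.0126] mean [-0.0809  0.0301  0.0227] [[-0.1167, 0.0006, 0.0211], [-0.0452, 0.0575, 0.0245]]
leaf top 2154 slope [-0.01  -0.002] mean [ 0.0182 -0.0259  0.025 ] [[0.0121, -0.0795, 0.0237], [0.0305, 0.0324, 0.0263]]
deck 5618 slope [-0.0032  0.0064] mean [-0.0575  0.0924  0.0141] [[-0.0796, 0.0742, 0.0125], [-0.0353, 0.1097, 0.0157]]
```

```bash
python3 -m inch '[0,0,0.002,0,-1,0,0.01,0,0,-1,0,0.01,0,0,-1,0,0.01,0,0,-1,0,0.01,0,0,-1,0,0.01,0,0,-1,0,0.005,0,0,-1,0,0,0,0,-1,0,0,0,0,-1]'; python3 m.py w4
```

```text
clock: 8.43
tool_pos: [0.4952, 0.3182, 0.0235]
tool_rot: [0.72, 3.058, 0.0]
ft_force: [0.4, 1.2, -0.2]
finger_gap: 0.0097
grip_force: 40.0
rib [-0.0748 -0.0006] z 0.0235 F [ 0.4  1.2 -0.2] v 8.425
strip top 9322 slope [-0.0269 -0.0207] mean [-0.0355  0.03    0.0202] [[-0.0623, 0.0007, 0.0185], [-0.0085, 0.0575, 0.0359]]
leaf top 22179 slope [0.0006 0.    ] mean [0.0409 0.0118 0.025 ] [[0.0126, -0.0783, 0.0236], [0.0775, 0.0786, 0.0264]]
deck 5736 slope [-0.0029  0.0042] mean [-0.0575  0.0925  0.014 ] [[-0.0795, 0.0743, 0.0124], [-0.0355, 0.1097, 0.0158]]
```

View pics/w4.png

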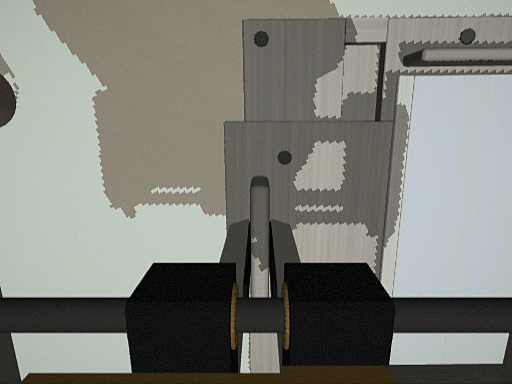

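The strip's back edge disappears under the lip (x≈392), and the leaf lies flat. I'll slide it home.

```bash
python3 -m inch '[0,0.006,0,0,-1,0,0.006,0,0,-1,0,0.005,0,0,-1,0,0.003,0,0,-1,0,0.002,0,0,-1,0,0,0,0,-1,0,0,0,0,-1]'; python3 m.py w5
```

```text
clock: 9.35
tool_pos: [0.5051, 0.338, 0.0235]
tool_rot: [0.72, 3.058, 0.001]
ft_force: [0.5, 0.9, 1.1]
finger_gap: 0.0097
grip_force: 40.0
rib [-0.0526 -0.0006] z 0.0235 F [0.5 0.9 1.1] v 9.35
strip top 5552 slope [-0.0727 -0.0338] mean [-0.0244  0.0299  0.0204] [[-0.0403, 0.0008, 0.0185], [-0.0083, 0.0575, 0.0419]]
leaf top 29695 slope [ 0.0008 -0.    ] mean [0.0526 0.016  0.025 ] [[0.0129, -0.0779, 0.0236], [0.0965, 0.0786, 0.0264]]
deck 5746 slope [-0.0026  0.0047] mean [-0.0575  0.0924  0.014 ] [[-0.0796, 0.0743, 0.0123], [-0.0354, 0.1096, 0.0157]]
```

```bash
python3 -m inch '[0,0.001,0,0,-1,0,0.001,0,0,-1,0,0,0,0,-1]'; python3 -m inch '[0,0.001,0,0,-1,0,0,0,0,-1]'
```

```text
clock: 9.78
tool_pos: [0.5059, 0.3396, 0.0234]
tool_rot: [0.721, 3.058, -0.0]
ft_force: [-0.3, -1.8, 1.3]
finger_gap: 0.0099
grip_force: 40.0
clock: 10.02
tool_pos: [0.5064, 0.3406, 0.0234]
tool_rot: [0.72, 3.058, -0.0]
ft_force: [-0.5, -0.6, 1.3]
finger_gap: 0.0097
grip_force: 40.0
```

```bash
python3 -m inch '[0,0.001,0,0,-1,0,0,0,0,-1]'; python3 -m inch '[0,0.001,0,0,-1,0,0,0,0,-1]'
```

```text
clock: 10.28
tool_pos: [0.5068, 0.3416, 0.0234]
tool_rot: [0.72, 3.058, 0.0]
ft_force: [-0.4, -1.6, 1.4]
finger_gap: 0.0097
grip_force: 40.0
clock: 10.52
tool_pos: [0.5072, 0.3419, 0.0234]
tool_rot: [-0.721, -3.058, 0.001]
ft_force: [-1.8, -4.3, 3.1]
finger_gap: 0.0095
grip_force: 40.0
```

Force along the slide rises to 4.7 N, so the strip is against the stops. I'll ease back a touch and press down.

```bash
python3 -m inch '[0,-0.001,0.001,0,-1,0,0,0.001,0,-1,0,0,0,0,-1]'; python3 -m inch '[0,0,0.001,0,-1,0,0,0,0,-1]'; python3 -m inch '[0,0,0.001,0,-1,0,0,0,0,-1]'
```

```text
clock: 10.9
tool_pos: [0.5071, 0.3419, 0.0216]
tool_rot: [0.72, 3.057, 0.001]
ft_force: [2.2, 0.9, 4.1]
finger_gap: 0.0102
grip_force: 40.0
clock: 11.15
tool_pos: [0.507, 0.3418, 0.0206]
tool_rot: [0.72, 3.057, 0.001]
ft_force: [3.0, 1.6, 4.4]
finger_gap: 0.0098
grip_force: 40.0
clock: 11.4
tool_pos: [0.5071, 0.3418, 0.0205]
tool_rot: [0.72, 3.058, 0.001]
ft_force: [-2.4, -1.5, 19.9]
finger_gap: 0.0095
grip_force: 40.0
```

```bash
python3 -m inch '[0,0,0,0,-1,0,0,0,0,-1,0,0,0,0,-1,0,0,0,0,-1]'; sed -i 's/Z<.05)&(Z>.012),"strip/Z<.022)\&(Z>.012),"strip/' m.py; python3 m.py w6
python3 - <<'E'
from h import *
from rig import arm
s=arm.snapshot("side");cv2.imwrite("pics/s6.png",cv2.resize(s["frame"][100:240,150:340,::-1],None,fx=3,fy=3))
E
```

```text
clock: 11.9
tool_pos: [0.5071, 0.3418, 0.0205]
tool_rot: [0.72, 3.057, 0.001]
ft_force: [-3.6, -0.6, 20.5]
finger_gap: 0.0096
grip_force: 40.0
rib [-0.0483 -0.0007] z 0.0205 F [-3.6 -0.6 20.5] v 11.9
strip top 4745 slope [-0.0032  0.0012] mean [-0.0219  0.0306  0.0169] [[-0.0359, 0.0008, 0.0155], [-0.0082, 0.0575, 0.0185]]
leaf top 31006 slope [ 0.0012 -0.0001] mean [0.0537 0.017  0.025 ] [[0.0131, -0.0777, 0.0236], [0.0972, 0.0789, 0.0264]]
deck 5982 slope [-0.0029  0.0049] mean [-0.0575  0.0924  0.014 ] [[-0.0795, 0.0741, 0.0124], [-0.0355, 0.1096, 0.0157]]
```

View pics/w6.png

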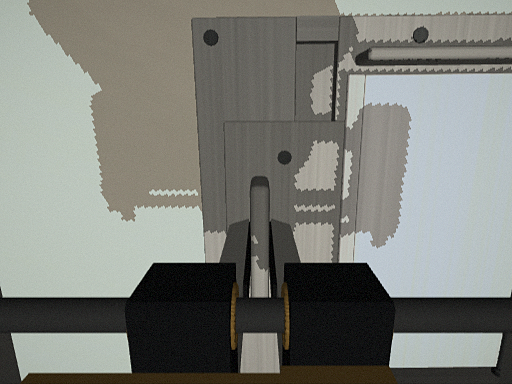

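View pics/s6.png

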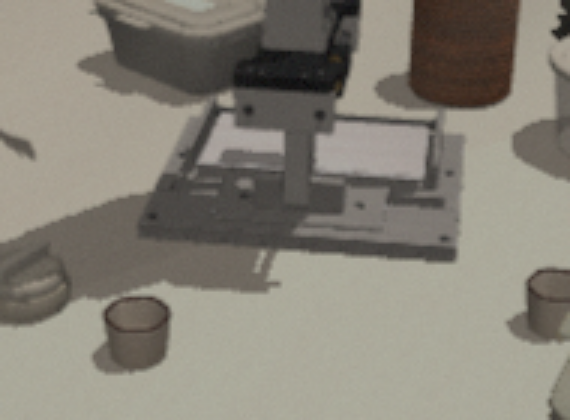

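The strip lies flat on the deck (top at 16.9 mm) and runs under the lip at x≈345 in the wrist view. The leaf is down, and the cups and timer stand where they were. The push holds at about 20 N.

```bash
python3 -c "
from rig import arm
print(arm.close_job())"
```

```text
the job is handed in; nothing more can be done
None
```

I handed the job in with the strip slid home against the stops under the leaf and pressed flat on the deck at about 20 N, still gripped at 40 N; the leaf was down and the cups and timer unmoved, but no verdict came back.

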